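Strip the burr out of a coffee grinder with a left-hand nut

ROBOT

A 6-joint arm with a two-finger parallel gripper is mounted at the origin on a cart in front of the work surface, level with it; the furniture and walls round the work are solid. World frame = base frame: x ahead of the robot, y to its left, z up, the work surface at z = 0. Lengths are in m, angles in rad, forces in N, time in s.
With the tool pointing down it reaches from about 0.35 to 0.725 m from the base axis. Payload 6 kg.
Tool frame: the origin (TCP) lies midway between the tips of the shut fingers; the grasp point (between the pads) lies 19 mm behind it; z points along the fingers, y is the line along which they close (so a half turn about z gives the same grasp; the last joint's range is limited). The gripper opens to 85 mm and grips with 20 to 120 N. Pads are 22 mm wide; open, the fingers measure 114 mm over their backs; the gripper's body (76 mm by 85 mm) begins 54 mm behind the grasp point. The pads swing forward as they close: fully open they stand 13 mm farther back than shut.
Start: joints at [-0.826, 0.04, 0.085, 0, -1.615, -0.334], TCP at [0.24, -0.55, 0.231] pointing down, gripper open.
Joint ranges: [-2.56, 2.56], [-1.29, 2.01], [-1.08, 1.49], [-3.29, 1.98], [-2.81, -0.18], [-2.99, 2.99]. Speed limits (rad/s): [2.57, 2.57, 3.01, 3.14, 3.14, 3.14].

INTERFACE

Orientations are given as a rotation vector (axis times angle).
In Python, from plant import arm gives the robot as it stands.
- The arm moves only by the shell command python3 -m jog 'ROWS' [FORCE]. ROWS is JSON, a list of rows, each a list of 7 numbers: the closure, from -1 (fully open) to 1 (shut), then the shift along the tool's x, y, z in m, then the turn, a rotation vector about the tool's x, y, z in degrees. A call has 1 to 20 rows; each row is the pose to reach, as a shift and turn from the pose commanded when the call began, along the tool's axes at that moment; what a row does not reach only later rows make up. A row lasts 1/12 s, in which the tool goes at most 41.7 mm and 7.16 degrees, less where a joint would pass 70% of its speed; a pose out of reach is approached as far as the arm can. A call with a gripper value outside its range is refused whole. The fingers move at their own pace and stop on an object; FORCE is the grip in N (left out, the last holds). Time passes only in rows, so rows that repeat a pose let the fingers close. It gives the time, the measured TCP pose, the force, the opening and the grip force at its end, in the units of the state.
- arm.read_state(): the state, without advancing time (a new reading comes with each control period).
- arm.grab_frame(name): name is "side" or "top" or "wrist"; returns a dict with "image" (480x640x3 uint8, blue, green, red), "mtx" (3x3 intrinsics, pixels), "R" (3x3) and "t" (3): a world point X has camera coordinates R X + t. Camera axes: x right, y down, z forward; pixel columns grow to the right and rows downward; lengths in m; the calibration is good to about 2 mm. A picture is of the moment at which its call begins. There is no depth.
- arm.close_job(): hands the job in; it is judged then, once.
The state is a dict: "time": time; "joint_pos": joint angles; "joint_vel": joint speeds; "tau": joint torques, N m; "ee_pos": TCP position; "orientation": TCP orientation; "contact_force": force on the tool from outside, world axes, zero at the start; "ft_torque": the same for the moment, N m; "gripper_width": finger opening in m; "grip_force": force on a finger pad.
Only numpy, scipy, OpenCV 4.12 (cv2) and the standard library are available. Lean on these libraries where they do the work, as an engineer would, in place of code of your own. Each camera call takes 0.05 s, during which the arm holds its last target. There are 200 camera calls.

TASK

The coffee grinder is open for cleaning. Its wing nut has a left-hand thread: unscrew it clockwise, seen from above (pushing the wings round is enough), lift it off the spindle, then lift out the ceramic burr underneath. Put both on the steel tray, the burr lying flat with its collar up; don't drop the burr, and leave the hopper, jars and cartons alone.

Things in the scene. Friction and masses are not known exactly. Their poses are not given: they have to be found in the camera images.
- nut_center (a point): Dark steel wing nut, 70 g: round hub 29 mm across, 24 mm tall, bore 21 mm; two opposite wings along this point's x axis, 88 mm tip to tip. The point is the middle of the hub, 12 mm above its underside; z is up. It starts screwed down on the burr's collar, wings at any angle. Left-hand thread, 9 mm a turn: turned clockwise seen from above it rises; turned the other way it stays down.
- wing_tip (a point): Tip of one of the nut's two like wings (the +x one), 44 mm from the nut's axis. Wings are 9 mm thick (13 mm at the rounded tips) and span 7 to 26 mm above the hub's underside. The nut turns freely; after 1.2 turns from the start (10 mm up) it is free and lifts straight off, pulled earlier it holds. It goes on rising to 2.2 turns; turning that far does no harm.
- spindle_tip (a point): Top end of the grinder's upright steel spindle (20 mm across the thread), on its axis; it does not turn. It is 48 mm above the rim of the grinding chamber, 180 mm above the hob, and 6 mm above the top of the nut at the start.
- grinder: Grey coffee grinder, 140 mm (its x) by 122 mm, fixed; origin at the centre of its underside, front faces its -x. Nothing round the spindle is higher than the chamber's aluminium rim (112 mm outside, 84 mm inside), 132 mm above the hob and level with the top of the burr's disc; the chamber is 14 mm deep.
- burr_collar (a point): Burr, 150 g: a white ceramic disc 76 mm across, 14 mm thick, lying in the grinder's chamber, with a black collar 31 mm across standing 18 mm above the disc; a 24 mm bore passes through both. The point is on the axis half-way up the collar, 23 mm above the burr's underside; z is up. Loose on the spindle once the nut is off; raise it 65 mm to clear the spindle's tip.
- tray_floor (a point): Centre of the inner floor of the shallow steel tray, 3 mm above the hob; the tray is 200 mm along its x, 150 mm along its y, inside 194 by 144 mm, rim 16 mm high (18 mm with its rolled edge). About 0.8 kg, loose.
- spice_jar_1: Spice jar 41 mm across, 105 mm tall, black cap, standing behind the work; origin at the centre of its underside. To be left alone.
- spice_jar_2: The other spice jar, same size; origin at the centre of its underside. To be left alone.
- sugar_box: White carton 60 x 45 x 86 mm standing behind the work; origin at the centre of its underside. To be left alone.
- tea_carton: Pale thin carton 64 x 23 x 86 mm standing behind the work; origin at the centre of its underside. To be left alone.
- hopper: The grinder's clear bean hopper, taken off: a funnel 112 mm across and 100 mm tall with a black ring on top, standing mouth down to the left; origin at the centre of its underside. To be left alone.
Things that resemble listed ones, but are neither listed nor needed, are in the scene too. Leave any yellow look-alike of the part that bears burr_collar alone.

How it is judged:
On the way, in this order (a step that is already met when the one before it is completed fails the run):
1. the wing nut is unscrewed and clear of the spindle, the burr still in the grinder ((z of nut_center in the frame of spindle_tip above 0.012 m or horizontal distance between nut_center and spindle_tip above 0.05 m) and horizontal distance between burr_collar and spindle_tip below 0.01 m and z of burr_collar in the frame of spindle_tip below -0.03 m), for 0.1 s.
2. the burr is lifted clear of the spindle ((z of burr_collar in the frame of spindle_tip above 0.023 m or horizontal distance between burr_collar and spindle_tip above 0.06 m)), for 0.1 s.
At the end, for the whole second after the job is handed in: The nut rests in the tray (any way up, its centre over the tray and low in it), the burr lies flat in the tray on its underside, collar up (within 0.1 rad and 8 mm of the tray's floor, its centre at least 30 mm inside the tray's outer edges), the tray is level, and both are at rest (x of nut_center in the frame of tray_floor between -0.095 and 0.095 m and y of nut_center in the frame of tray_floor between -0.07 and 0.07 m and z of nut_center in the frame of tray_floor below 0.035 m and x of burr_collar in the frame of tray_floor between -0.07 and 0.07 m and y of burr_collar in the frame of tray_floor between -0.045 and 0.045 m and z of burr_collar in the frame of tray_floor below 0.028 m and angle between burr_collar's own z axis and vertical below 0.1 rad and angle between tray_floor's own z axis and vertical below 0.06 rad and linear speed of each of nut, burr below 0.02 m/s); the robot touches nothing.
It fails at once if the burr is dropped (falls free at over 0.7 m/s, about 25 mm) (linear speed of burr above 0.7 m/s and contact force between the fingers and burr below 0.05 N).
It fails at once if the hopper, a jar or a carton is moved over 30 mm or knocked over (distance of any of spice_jar_1, spice_jar_2, sugar_box, tea_carton, hopper from where it was at the start of the episode above 0.03 m or angle between any of spice_jar_1, spice_jar_2, sugar_box, tea_carton, hopper's own z axis and vertical above 0.4 rad).
It also fails if it takes over 72 s, if anything falls off the work surface, if the arm or the gripper's body presses on something with over 40 N, if the wrist force passes 120 N, or if a joint passes its speed limit or range.

## Working session

There is one attempt and no reset: what is moved stays moved. The work goes in short steps, Python scripts to look and compute and a shell command to move; the robot and the scene stay as the last step left them, time stands still between calls to the robot, and variables do not carry over. Pictures are saved under pics/ and viewed, at most 10 in all, crops included, and the job is handed in when it is done.

```bash
ls; mkdir -p pics
python3 - <<'E'
from plant import arm
import cv2
s=arm.read_state(); print({k:(v if not hasattr(v,'round') else v) for k,v in s.items()})
for n in("top","side"):
    f=arm.grab_frame(n); cv2.imwrite(f"pics/{n}0.png",f["image"])
    print(n,f["mtx"],f["R"].round(3),f["t"].round(3))
E
```

```text
pics
{'time': 0.0, 'joint_pos': array([-8.26341605e-01,  4.08300744e-02,  8.37926460e-02, -4.69628031e-04,
       -1.61549977e+00, -3.33704407e-01]), 'joint_vel': array([ 6.16891105e-05,  5.82721676e-04, -7.05894873e-04,  1.17404223e-03,
       -3.57429165e-04,  7.69555055e-04]), 'tau': array([-1.89863465e-03, -3.68203139e+01,  3.47417629e+01,  6.93221033e+00,
       -5.11896011e-03, -3.14423107e-05]), 'ee_pos': array([ 0.239524  , -0.54975354,  0.23025735]), 'orientation': array([ 6.40610224e-01, -3.07508220e+00, -2.72464720e-03]), 'contact_force': array([0.01856325, 0.20973515, 0.4820188 ]), 'ft_torque': array([-0.06505163, -0.03207279, -0.01841978]), 'grip_force': 0.0, 'gripper_width': 0.08558453175034964}
top [[481.68275015   0.         322.02844118]
 [  0.         481.68275015 240.09008798]
 [  0.           0.           1.        ]] [[ 0.084 -0.996  0.002]
 [-0.964 -0.082 -0.253]
 [ 0.252  0.019 -0.967]] [-0.015  0.588  0.858]
side [[458.53205537   0.         317.35945815]
 [  0.         458.53205537 241.78877651]
 [  0.           0.           1.        ]] [[ 0.998  0.055 -0.001]
 [ 0.037 -0.681 -0.731]
 [-0.041  0.73  -0.682]] [-0.549  0.091  0.954]
```

View pics/top0.png

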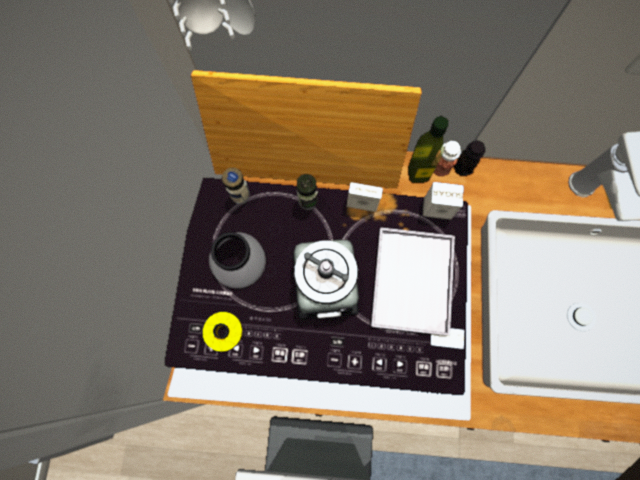

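View pics/side0.png

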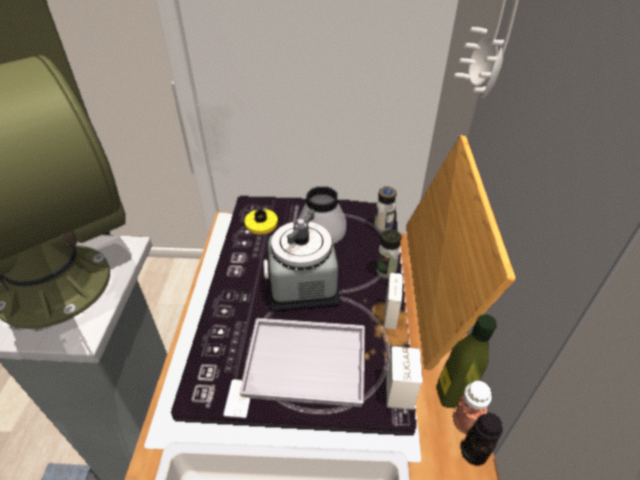

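Top view: the grinder is at (326,275) with the spindle at about (326,267). The tray corners are about (378,229), (455,234), (448,335) and (372,326), and the hopper is at (237,260). Two things could be the burr: the white disc with black collar in the grinder at (326,272), and the yellow ring at (222,331). The one in the grinder fits, because it is white ceramic and sits under the wing nut; the yellow one is the look-alike to leave alone. I'll confirm this in an enlarged crop.

```bash
cat > h.py <<'E'
import numpy as np, cv2
from plant import arm
def ray(f,uv,z):
    K,R,t=f["mtx"],np.array(f["R"]),np.array(f["t"])
    d=R.T@np.linalg.solve(K,[uv[0],uv[1],1.]); c=-R.T@t
    return c+d*(z-c[2])/d[2]
def px(f,X):
    p=f["mtx"]@(np.array(f["R"])@np.array(X)+f["t"]); return p[:2]/p[2]
def tri(fs,uvs):
    P=[f["mtx"]@np.c_[f["R"],f["t"]] for f in fs]
    X=cv2.triangulatePoints(P[0],P[1],*[np.array(u,float).reshape(2,1) for u in uvs])
    return (X[:3]/X[3]).ravel()
E
python3 - <<'E'
from h import *
f=arm.grab_frame("top"); g=arm.grab_frame("side")
a=cv2.resize(f["image"][220:330,280:370],None,fx=5,fy=5,interpolation=cv2.INTER_CUBIC)[:,:400]
a=cv2.resize(f["image"][232:322,290:365],(400,480),interpolation=cv2.INTER_CUBIC)
b=cv2.resize(g["image"][200:290,262:337],(400,480),interpolation=cv2.INTER_CUBIC)
cv2.imwrite("pics/crop.png",np.hstack([a,b]))
# tray: bright region
h=cv2.cvtColor(f["image"],cv2.COLOR_BGR2GRAY)
m=(h>150).astype(np.uint8); m[:, :365]=0; m[:, 462:]=0; m[:222]=0; m[345:]=0
c=max(cv2.findContours(m,0,2)[0],key=cv2.contourArea); r=cv2.minAreaRect(c); print(r)
B=np.array([ray(f,p,0.017) for p in cv2.boxPoints(r)]); print(B.round(3),B.mean(0))
for n,uv,z in[("spindle",(326,267),.18),("rim",(326,272),.132),("decoy",(222,331),.014),("hopper ring",(231,252),.1),("tea",(365,190),.086)]: print(n,ray(f,uv,z).round(3))
print(tri([f,g],[(326,267),(299,228)]))
E
```

```text
((420.23345947265625, 286.99853515625), (91.30665588378906, 111.6486587524414), 5.0796074867248535)
[[ 0.412 -0.074  0.017]
 [ 0.64  -0.081  0.017]
 [ 0.638 -0.27   0.017]
 [ 0.411 -0.252  0.017]] [ 0.52531237 -0.16926964  0.017     ]
spindle [0.514 0.022 0.18 ]
rim [0.514 0.022 0.132]
decoy [0.402 0.217 0.014]
hopper ring [0.544 0.202 0.1  ]
tea [ 0.693 -0.041  0.086]
[0.51624306 0.02197412 0.16389781]
```

View pics/crop.png

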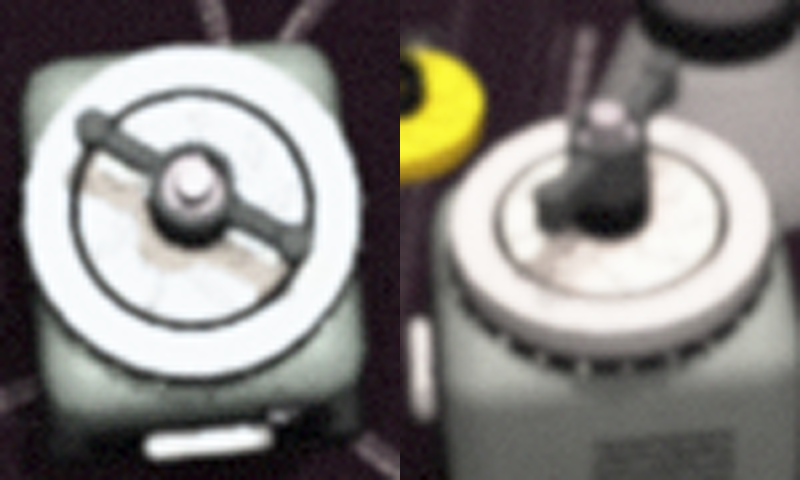

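The crop confirms it: white disc, dark wing nut and spindle are all in the grinder, with the spindle tip at top-image (325.6,266.1) and wing tips at (307.3,256.0) and (344.9,277.0). Next I'll compute the nut yaw, the tray pose and the tool deltas.

Run:
```python
from h import *
from scipy.spatial.transform import Rotation as Ro
f=arm.grab_frame("top"); g=arm.grab_frame("side")
S=ray(f,(325.6,266.1),.18); print("S",S,"tri",tri([f,g],[(325.6,266.1),(301,221)]))
a,b=ray(f,(307.3,256),.167),ray(f,(344.9,277),.167); d=b-a
print("wings",a,b,(a+b)/2,np.linalg.norm(d),np.degrees(np.arctan2(d[1],d[0])))
# rim centre: fit ellipse to bright blob
h=cv2.cvtColor(f["image"],cv2.COLOR_BGR2GRAY); m=(h>150).astype(np.uint8)
m[:,:285]=0;m[:,366:]=0;m[:235]=0;m[308:]=0
c=max(cv2.findContours(m,0,2)[0],key=cv2.contourArea); e=cv2.fitEllipse(cv2.convexHull(c)); print("rim",e,ray(f,e[0],.132))
C=np.array([ray(f,p,.018) for p in[(379,229),(455,234),(448,335),(372,326)]]); print(C.round(3),C.mean(0))
e1=(C[0]+C[1]-C[2]-C[3])/2; print("tray x",np.degrees(np.arctan2(e1[1],e1[0])),np.linalg.norm(e1))
s=arm.read_state(); R=Ro.from_rotvec(s["orientation"]).as_matrix(); print(R.round(3)); T=np.r_[S[:2],.24]
print("tool shift",R.T@(T-s["ee_pos"]),"toolx yaw",np.degrees(np.arctan2(R[1,0],R[0,0])))
```

```text
S [0.51523817 0.02288512 0.18      ] tri [0.51737521 0.02338683 0.17841005]
wings [0.5329568  0.05593989 0.167     ] [ 0.50176797 -0.0114226   0.167     ] [0.51736239 0.02225864 0.167     ] 0.07423239309902836 -114.84413346653034
rim ((325.2113342285156, 268.5865173339844), (64.92471313476562, 66.74085998535156), 145.6073455810547) [0.52049254 0.02357522 0.132     ]
[[ 0.636 -0.08   0.018]
 [ 0.639 -0.237  0.018]
 [ 0.431 -0.226  0.018]
 [ 0.436 -0.077  0.018]] [ 0.53552205 -0.15509082  0.018     ]
tray x -1.9367758542379852 0.20355810161940582
[[-0.917 -0.399 -0.   ]
 [-0.399  0.917  0.   ]
 [ 0.     0.001 -1.   ]]
tool shift [-0.48147176  0.41513862 -0.00884628] toolx yaw -156.4633389356146
```

```bash
python3 -m jog '[[-1,-0.482,0.416,-0.009,0,0,-112],[-1,-0.482,0.416,-0.009,0,0,-112],[-1,-0.482,0.416,-0.009,0,0,-112],[-1,-0.482,0.416,-0.009,0,0,-112],[-1,-0.482,0.416,-0.009,0,0,-112],[-1,-0.482,0.416,-0.009,0,0,-112],[-1,-0.482,0.416,-0.009,0,0,-112],[-1,-0.482,0.416,-0.009,0,0,-112],[-1,-0.482,0.416,-0.009,0,0,-112],[-1,-0.482,0.416,-0.009,0,0,-112],[-1,-0.482,0.416,-0.009,0,0,-112],[-1,-0.482,0.416,-0.009,0,0,-112],[-1,-0.482,0.416,-0.009,0,0,-112],[-1,-0.482,0.416,-0.009,0,0,-112],[-1,-0.482,0.416,-0.009,0,0,-112],[-1,-0.482,0.416,-0.009,0,0,-112],[-1,-0.482,0.416,-0.009,0,0,-112],[-1,-0.482,0.416,-0.009,0,0,-112]]' 60
python3 -m jog '[[-1,0,0,0,0,0,-110],[-1,0,0,0,0,0,-110],[-1,0,0,0,0,0,-110],[-1,0,0,0,0,0,-110],[-1,0,0,0,0,0,-110],[-1,0,0,0,0,0,-110],[-1,0,0,0,0,0,-110],[-1,0,0,0,0,0,-110],[-1,0,0,0,0,0,-110],[-1,0,0,0,0,0,-110],[-1,0,0,0,0,0,-110],[-1,0,0,0,0,0,-110],[-1,0,0,0,0,0,-110],[-1,0,0,0,0,0,-110],[-1,0,0,0,0,0,-110],[-1,0,0,0,0,0,-110],[-1,0,0,0,0,0,-110],[-1,0,0,0,0,0,-110]]'
python3 - <<'E'
from h import *
from scipy.spatial.transform import Rotation as Ro
f=arm.grab_frame("wrist"); cv2.imwrite("pics/w1.png",f["image"])
s=arm.read_state(); R=Ro.from_rotvec(s["orientation"]).as_matrix()
print(s["joint_pos"],s["ee_pos"],R.round(3),np.degrees(np.arctan2(R[1,0],R[0,0])))
print(px(f,[.5165,.0228,.18]))
E
```

```text
time: 1.8
ee_pos: [0.5154, 0.0244, 0.2399]
orientation: [2.908, -1.188, -0.001]
contact_force: [0.3, -0.7, -0.9]
gripper_width: 0.0856
grip_force: 0.0
time: 3.3
ee_pos: [0.5152, 0.0229, 0.2407]
orientation: [2.645, 1.695, 0.001]
contact_force: [-0.2, 0.2, 0.3]
gripper_width: 0.0851
grip_force: 0.0
[ 4.35588135e-01 -1.84325485e-01 -1.11000518e-01 -1.99861779e-05
 -1.64351092e+00  2.27532631e+00] [0.51521836 0.02305266 0.24061705] [[ 0.417  0.909  0.001]
 [ 0.909 -0.417  0.   ]
 [ 0.     0.    -1.   ]] 65.32404532765297
[322.03482933 264.84756662]
```

View pics/w1.png

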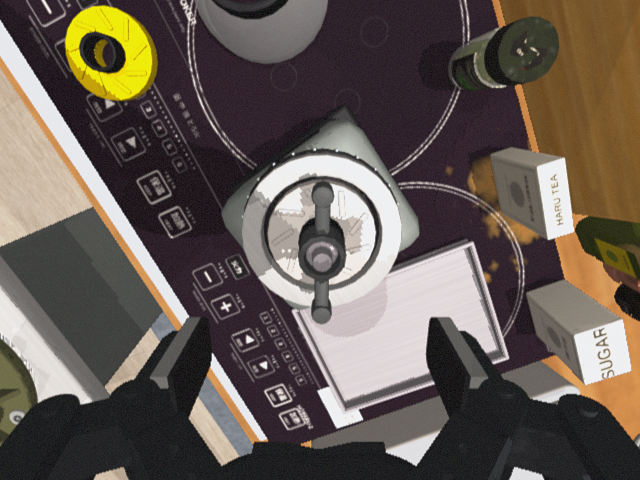

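Wrist view: the spindle top is at (322,257) and the wing tips are at (324,190) and (321,313). The wings run along image vertical, which is tool x. The tray is free, with corners at about (298,308), (473,243), (508,357) and (345,415).

Run:
```python
from h import *
f=arm.grab_frame("wrist"); t=arm.grab_frame("top")
for n,uv,z in[("sp",(322,257),.18),("w1",(324,190),.17),("w2",(321,313),.17)]: print(n,ray(f,uv,z))
print("tri",tri([f,t],[(322,257),(325.6,266.1)]))
C=np.array([ray(f,p,.018) for p in[(298,308),(473,243),(508,357),(345,415)]]); print(C.round(3),C.mean(0))
# burr disc / rim ellipse
h=cv2.cvtColor(f["image"],cv2.COLOR_BGR2GRAY); m=(h>165).astype(np.uint8); m[:,:235]=0;m[:,408:]=0;m[:140]=0;m[312:]=0
c=max(cv2.findContours(m,0,2)[0],key=cv2.contourArea); e=cv2.fitEllipse(cv2.convexHull(c)); print(e,ray(f,e[0],.132))
```

```text
sp [0.51854171 0.02743059 0.18      ]
w1 [0.5348323  0.06024538 0.17      ]
w2 [ 0.50066983 -0.01049122  0.17      ]
tri [0.51721061 0.0231776  0.16927653]
[[ 0.445 -0.074  0.018]
 [ 0.639 -0.081  0.018]
 [ 0.634 -0.23   0.018]
 [ 0.434 -0.229  0.018]] [ 0.53808885 -0.15359038  0.018     ]
((339.68511962890625, 237.23382568359375), (140.86859130859375, 192.16493225097656), 132.17779541015625) [0.52832201 0.0182786  0.132     ]
```

```bash
python3 -m jog '[[-1,0.0015,0.0013,0.04,0,0,0],[-1,0.0015,0.0013,0.075,0,0,0],[-1,0.0015,0.0013,0.087,0,0,0],[-1,0.0015,0.0013,0.087,0,0,0],[1,0.0015,0.0013,0.087,0,0,0],[1,0.0015,0.0013,0.087,0,0,0],[1,0.0015,0.0013,0.087,0,0,0],[1,0.0015,0.0013,0.087,0,0,0],[1,0.0015,0.0013,0.087,0,0,0],[1,0.0015,0.0013,0.087,0,0,0],[1,0.0015,0.0013,0.087,0,0,0],[1,0.0015,0.0013,0.087,0,0,0]]' 50
```

```text
time: 4.45
ee_pos: [0.5179, 0.0248, 0.1549]
orientation: [2.641, 1.7, 0.004]
contact_force: [-0.4, 1.3, 5.9]
gripper_width: 0.0269
grip_force: 49.8
```

```bash
python3 -m jog '[[1,0,0,-0.0002,0,0,7],[1,0,0,-0.0004,0,0,14],[1,0,0,-0.0005,0,0,21],[1,0,0,-0.0007,0,0,28],[1,0,0,-0.0009,0,0,35],[1,0,0,-0.001,0,0,42],[1,0,0,-0.0012,0,0,49],[1,0,0,-0.0014,0,0,56],[1,0,0,-0.0016,0,0,63],[1,0,0,-0.0018,0,0,70],[1,0,0,-0.002,0,0,77],[1,0,0,-0.0021,0,0,84],[1,0,0,-0.0023,0,0,91],[1,0,0,-0.0025,0,0,98],[1,0,0,-0.0027,0,0,105],[1,0,0,-0.0028,0,0,112],[1,0,0,-0.003,0,0,119],[1,0,0,-0.0032,0,0,126],[1,0,0,-0.0034,0,0,133],[1,0,0,-0.0035,0,0,140]]'
python3 -m jog '[[1,0,0,-0.0002,0,0,7],[1,0,0,-0.0004,0,0,14],[1,0,0,-0.0005,0,0,21],[1,0,0,-0.0007,0,0,28],[1,0,0,-0.0009,0,0,35],[1,0,0,-0.001,0,0,42],[1,0,0,-0.0012,0,0,49],[1,0,0,-0.0014,0,0,56],[1,0,0,-0.0016,0,0,63],[1,0,0,-0.0018,0,0,70],[1,0,0,-0.002,0,0,77],[1,0,0,-0.0021,0,0,84],[1,0,0,-0.0023,0,0,91],[1,0,0,-0.0025,0,0,98],[1,0,0,-0.0027,0,0,105],[1,0,0,-0.0028,0,0,112],[1,0,0,-0.003,0,0,119],[1,0,0,-0.0032,0,0,126],[1,0,0,-0.0034,0,0,133],[1,0,0,-0.0035,0,0,140]]'
python3 - <<'E'
from h import *
s=arm.read_state(); print(s["joint_pos"])
f=arm.grab_frame("top"); w=arm.grab_frame("side")
a=cv2.resize(f["image"][232:322,290:365],(400,480),interpolation=cv2.INTER_CUBIC)
b=cv2.resize(w["image"][190:280,262:337],(400,480),interpolation=cv2.INTER_CUBIC)
cv2.imwrite("pics/t2.png",np.hstack([a,b]))
E
```

```text
time: 6.12
ee_pos: [0.518, 0.0225, 0.1573]
orientation: [2.493, -1.909, 0.005]
contact_force: [5.5, -8.3, 0.1]
gripper_width: 0.0264
grip_force: 49.4
time: 7.78
ee_pos: [0.5169, 0.024, 0.1606]
orientation: [-0.94, -2.997, 0.002]
contact_force: [-2.6, -0.3, 2.1]
gripper_width: 0.0266
grip_force: 49.7
[ 4.36398150e-01 -1.78443326e-01 -2.51422040e-01  6.03495359e-04
 -1.49897702e+00 -2.61512002e+00]
```

```bash
python3 -m jog '[[-1,0,0,0,0,0,0],[-1,0,0,0,0,0,0],[-1,0,0,0,0,0,0],[-1,0,0,0,0,0,0],[-1,0,0,0,0,0,0],[-1,0,0,-0.04,0,0,0],[-1,0,0,-0.08,0,0,0],[-1,0,0,-0.08,0,0,0]]'
python3 - <<'E'
from h import *
f=arm.grab_frame("wrist"); print(f["image"].shape)
cv2.imwrite("pics/w3.png",f["image"][100:420,120:540])
print(px(f,[.517,.0238,.18]))
print(arm.read_state()["ee_pos"])
E
```

```text
time: 8.55
ee_pos: [0.5196, 0.0241, 0.2492]
orientation: [0.927, 2.99, 0.007]
contact_force: [-1.0, 0.3, 2.1]
gripper_width: 0.0854
grip_force: 0.0
(480, 640, 3)
[314.05928258 256.52239376]
[0.51892918 0.02471957 0.24555026]
```

View pics/w3.png

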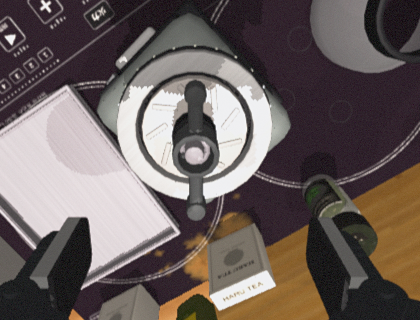

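The wings are still aligned with tool x (tips at crop (195,88) and (196,212)), so nothing slipped. Now I'll turn back 180°, regrip and turn 195°.

```bash
python3 -m jog '[[-1,0,0,0,0,0,-100],[-1,0,0,0,0,0,-100],[-1,0,0,0,0,0,-100],[-1,0,0,0,0,0,-100],[-1,0,0,0,0,0,-100],[-1,0,0,0,0,0,-100],[-1,0,0,0,0,0,-100],[-1,0,0,0,0,0,-100],[-1,0,0,0,0,0,-100],[-1,0,0,0,0,0,-100],[-1,0,0,0,0,0,-100],[-1,0,0,0,0,0,-100],[-1,0,0,0,0,0,-100],[-1,0,0,0,0,0,-100],[-1,0,0,0,0,0,-100]]'
python3 -m jog '[[-1,0,0,0,0,0,-80],[-1,0,0,0,0,0,-80],[-1,0,0,0,0,0,-80],[-1,0,0,0,0,0,-80],[-1,0,0,0,0,0,-80],[-1,0,0,0,0,0,-80],[-1,0,0,0,0,0,-80],[-1,0,0,0,0,0,-80],[-1,0,0,0,0,0,-80],[-1,0,0,0,0,0,-80],[-1,0,0,0,0,0,-80],[-1,0,0,0,0,0,-80],[-1,0,0,0,0,0,-80]]'
python3 -m jog '[[-1,0,0,0.04,0,0,0],[-1,0,0,0.08,0,0,0],[-1,0,0,0.08,0,0,0],[-1,0,0,0.08,0,0,0],[1,0,0,0.08,0,0,0],[1,0,0,0.08,0,0,0],[1,0,0,0.08,0,0,0],[1,0,0,0.08,0,0,0],[1,0,0,0.08,0,0,0],[1,0,0,0.08,0,0,0],[1,0,0,0.08,0,0,0],[1,0,0,0.08,0,0,0]]' 50
python3 - <<'E'
from plant import arm
s=arm.read_state(); print(s["joint_pos"])
E
```

```text
time: 9.85
ee_pos: [0.5171, 0.0247, 0.2397]
orientation: [1.706, -2.637, -0.001]
contact_force: [0.6, 0.7, 1.2]
gripper_width: 0.0855
grip_force: 0.0
time: 10.93
ee_pos: [0.5171, 0.0247, 0.24]
orientation: [2.998, -0.937, -0.001]
contact_force: [0.6, 0.2, 0.5]
gripper_width: 0.0857
grip_force: 0.0
time: 11.93
ee_pos: [0.5174, 0.0243, 0.1617]
orientation: [3.0, -0.931, 0.002]
contact_force: [-3.2, -1.6, 5.9]
gripper_width: 0.0262
grip_force: 51.6
[ 4.36667738e-01 -1.79057506e-01 -2.50065536e-01  1.03240702e-03
 -1.49879992e+00  5.32365707e-01]
```

```bash
python3 -m jog '[[1,0,0,-0.0002,0,0,7],[1,0,0,-0.0004,0,0,14],[1,0,0,-0.0005,0,0,21],[1,0,0,-0.0007,0,0,28],[1,0,0,-0.0009,0,0,35],[1,0,0,-0.001,0,0,42],[1,0,0,-0.0012,0,0,49],[1,0,0,-0.0014,0,0,56],[1,0,0,-0.0016,0,0,63],[1,0,0,-0.0018,0,0,70],[1,0,0,-0.002,0,0,77],[1,0,0,-0.0021,0,0,84],[1,0,0,-0.0023,0,0,91],[1,0,0,-0.0025,0,0,98],[1,0,0,-0.0027,0,0,105],[1,0,0,-0.0028,0,0,112],[1,0,0,-0.003,0,0,119],[1,0,0,-0.0032,0,0,126],[1,0,0,-0.0034,0,0,133],[1,0,0,-0.0035,0,0,140]]'
python3 -m jog '[[1,0,0,-0.0002,0,0,7],[1,0,0,-0.0004,0,0,14],[1,0,0,-0.0005,0,0,21],[1,0,0,-0.0007,0,0,28],[1,0,0,-0.0009,0,0,35],[1,0,0,-0.001,0,0,42],[1,0,0,-0.0012,0,0,49],[1,0,0,-0.0014,0,0,55],[1,0,0,-0.0014,0,0,55],[1,0,0,-0.005,0,0,55],[1,0,0,-0.01,0,0,55]]'
```

```text
time: 13.6
ee_pos: [0.5184, 0.0241, 0.1654]
orientation: [-0.141, 3.135, -0.001]
contact_force: [3.0, -3.2, 3.6]
gripper_width: 0.0263
grip_force: 51.4
time: 14.52
ee_pos: [0.5171, 0.0237, 0.1721]
orientation: [-1.313, -2.853, 0.003]
contact_force: [5.4, -5.8, -7.4]
gripper_width: 0.0266
grip_force: 50.2
```

```bash
python3 -m jog '[[1,0,0,-0.005,0,0,0],[1,0,0,-0.01,0,0,0],[1,0,0,-0.015,0,0,0],[1,0,0,-0.02,0,0,0]]'
python3 -m jog '[[1,0,0,-0.01,0,0,0],[1,0,0,-0.02,0,0,0],[1,0,0,-0.03,0,0,0],[1,0,0,-0.04,0,0,0],[1,0,0,-0.04,0,0,0],[1,0,0,-0.04,0,0,0]]'
python3 - <<'E'
from h import *
from scipy.spatial.transform import Rotation as Ro
s=arm.read_state(); R=Ro.from_rotvec(s["orientation"]).as_matrix(); yaw=np.degrees(np.arctan2(R[1,0],R[0,0]))
print(s["joint_pos"],s["ee_pos"],yaw)
f=arm.grab_frame("wrist"); t=arm.grab_frame("top")
cv2.imwrite("pics/lift.png",np.hstack([f["image"][120:420,120:520],cv2.resize(t["image"][180:360,270:480],(350,300))]))
E
```

```text
time: 14.85
ee_pos: [0.517, 0.025, 0.1937]
orientation: [-1.312, -2.853, -0.0]
contact_force: [-0.3, -0.3, -1.2]
gripper_width: 0.0267
grip_force: 50.8
time: 15.35
ee_pos: [0.5175, 0.0249, 0.2346]
orientation: [1.314, 2.853, 0.002]
contact_force: [-0.2, 0.3, -0.7]
gripper_width: 0.0264
grip_force: 50.9
[ 4.36852209e-01 -1.79715196e-01 -1.17812276e-01 -2.62900983e-04
 -1.63115226e+00 -2.87082124e+00] [0.51747864 0.02486595 0.23461981] 130.54475990705353
```

View pics/lift.png

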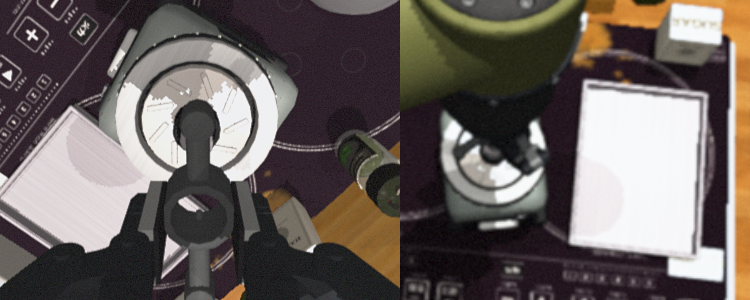

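```bash
python3 -m jog '[[1,-0.186,-0.061,0,0,0,-140],[1,-0.186,-0.061,0,0,0,-140],[1,-0.186,-0.061,0,0,0,-140],[1,-0.186,-0.061,0,0,0,-140],[1,-0.186,-0.061,0,0,0,-140],[1,-0.186,-0.061,0,0,0,-140],[1,-0.186,-0.061,0,0,0,-140],[1,-0.186,-0.061,0,0,0,-140],[1,-0.186,-0.061,0,0,0,-140],[1,-0.186,-0.061,0,0,0,-140],[1,-0.186,-0.061,0,0,0,-140],[1,-0.186,-0.061,0,0,0,-140],[1,-0.186,-0.061,0,0,0,-140],[1,-0.186,-0.061,0,0,0,-140],[1,-0.186,-0.061,0,0,0,-140],[1,-0.186,-0.061,0,0,0,-140],[1,-0.186,-0.061,0,0,0,-140],[1,-0.186,-0.061,0,0,0,-140],[1,-0.186,-0.061,0,0,0,-140],[1,-0.186,-0.061,0,0,0,-140]]'
python3 -m jog '[[1,0,0,0.04,0,0,0],[1,0,0,0.08,0,0,0],[1,0,0,0.12,0,0,0],[1,0,0,0.16,0,0,0],[1,0,0,0.19,0,0,0],[1,0,0,0.19,0,0,0],[1,0,0,0.19,0,0,0]]'
```

```text
time: 17.12
ee_pos: [0.5914, -0.1563, 0.2327]
orientation: [2.231, -2.21, -0.002]
contact_force: [0.7, -0.6, -1.0]
gripper_width: 0.0266
grip_force: 50.9
time: 17.7
ee_pos: [0.5904, -0.1566, 0.0422]
orientation: [2.223, -2.215, -0.004]
contact_force: [0.4, -0.3, 0.9]
gripper_width: 0.0267
grip_force: 50.9
```

```bash
python3 -m jog '[[1,0,0,0.015,0,0,0],[1,0,0,0.024,0,0,0],[1,0,0,0.031,0,0,0],[1,0,0,0.031,0,0,0]]'
python3 -m jog '[[0,0,0,0,0,0,0],[0,0,0,0,0,0,0],[0,0,0,0,0,0,0],[0,0,0,0,0,0,0],[0,0,0,-0.02,0,0,0],[0,0,0,-0.05,0,0,0],[0,0,0,-0.09,0,0,0],[0,0,0,-0.13,0,0,0],[0,0,0,-0.17,0,0,0],[0,0,0,-0.22,0,0,0],[0,0,0,-0.22,0,0,0],[0,0,0,-0.22,0,0,0]]'
```

```text
time: 18.03
ee_pos: [0.5915, -0.1562, 0.0125]
orientation: [2.225, -2.218, -0.001]
contact_force: [-1.0, -0.7, -1.2]
gripper_width: 0.0266
grip_force: 50.9
time: 19.03
ee_pos: [0.5932, -0.1568, 0.2387]
orientation: [-2.221, 2.214, -0.011]
contact_force: [-0.1, 0.4, -1.3]
gripper_width: 0.0426
grip_force: 0.0
```

```bash
python3 -m jog '[[-1,-0.181,0.075,0,0,0,0],[-1,-0.181,0.075,0,0,0,0],[-1,-0.181,0.075,0,0,0,0],[-1,-0.181,0.075,0,0,0,0],[-1,-0.181,0.075,0,0,0,0],[-1,-0.181,0.075,0,0,0,0],[-1,-0.181,0.075,0,0,0,0],[-1,-0.181,0.075,0,0,0,0],[-1,-0.181,0.075,0,0,0,0]]'
python3 - <<'E'
from h import *
f=arm.grab_frame("wrist"); s=arm.read_state(); print(s["ee_pos"],s["joint_pos"])
cv2.imwrite("pics/w4.png",f["image"]); print(px(f,[.5172,.0243,.18]),px(f,[.5172,.0243,.150]))
E
```

```text
time: 19.78
ee_pos: [0.5163, 0.0237, 0.2324]
orientation: [2.223, -2.219, -0.0]
contact_force: [0.1, 0.0, -0.4]
gripper_width: 0.0853
grip_force: 0.0
[0.51630749 0.02352922 0.23239705] [ 4.35497349e-01 -1.81418760e-01 -1.23401560e-01 -6.59158763e-05
 -1.62961906e+00 -4.33723704e-01]
[315.77341907 270.14065559] [316.05761078 251.0597793 ]
```

View pics/w4.png

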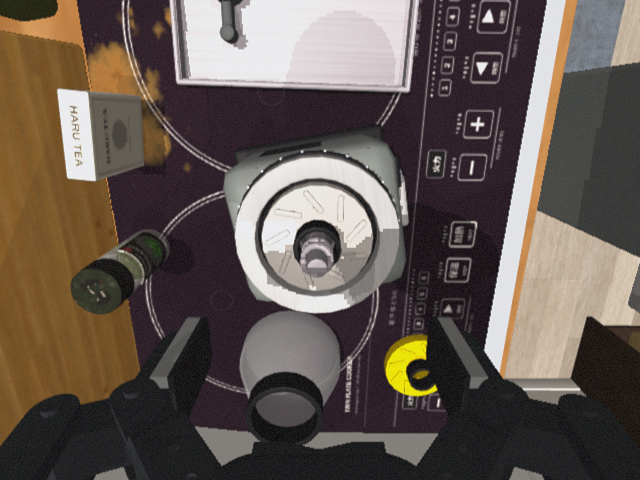

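The burr in the chamber shows its collar at (317,240) and the spindle at (316,264), centred between the fingers. The nut is standing in the tray at (230,20). I'll descend and grip the collar.

```bash
python3 -m jog '[[-1,-0.0007,-0.001,0.04,0,0,0],[-1,-0.0007,-0.001,0.08,0,0,0],[-1,-0.0007,-0.001,0.098,0,0,0],[-1,-0.0007,-0.001,0.098,0,0,0],[1,-0.0007,-0.001,0.098,0,0,0],[1,-0.0007,-0.001,0.098,0,0,0],[1,-0.0007,-0.001,0.098,0,0,0],[1,-0.0007,-0.001,0.098,0,0,0],[1,-0.0007,-0.001,0.098,0,0,0],[1,-0.0007,-0.001,0.098,0,0,0],[1,-0.0007,-0.001,0.098,0,0,0],[1,-0.0007,-0.001,0.098,0,0,0]]' 60
python3 -m jog '[[1,0,0,-0.003,0,0,0],[1,0,0,-0.006,0,0,0],[1,0,0,-0.01,0,0,0],[1,0,0,-0.015,0,0,0],[1,0,0,-0.02,0,0,0]]'
```

```text
time: 20.83
ee_pos: [0.5179, 0.0252, 0.1367]
orientation: [-2.224, 2.216, -0.003]
contact_force: [-1.0, 0.5, 5.6]
gripper_width: 0.0281
grip_force: 59.4
time: 21.25
ee_pos: [0.517, 0.0251, 0.1551]
orientation: [2.225, -2.218, -0.0]
contact_force: [0.4, 0.6, -1.6]
gripper_width: 0.0281
grip_force: 59.3
```

```bash
python3 -m jog '[[1,0,0,-0.015,0,0,0],[1,0,0,-0.03,0,0,0],[1,0,0,-0.045,0,0,0],[1,0,0,-0.06,0,0,0],[1,0,0,-0.075,0,0,0],[1,0,0,-0.075,0,0,0],[1,0,0,-0.075,0,0,0],[1,0.02,0.003,-0.075,0,0,0],[1,0.05,0.007,-0.075,0,0,0],[1,0.08,0.011,-0.075,0,0,0],[1,0.11,0.015,-0.075,0,0,0],[1,0.14,0.02,-0.075,0,0,0],[1,0.165,0.023,-0.075,0,0,0],[1,0.178,0.025,-0.075,0,0,0],[1,0.178,0.025,-0.075,0,0,0],[1,0.178,0.025,-0.075,0,0,0]]'
python3 - <<'E'
from h import *
f=arm.grab_frame("wrist"); t=arm.grab_frame("top")
cv2.imwrite("pics/w5.png",np.hstack([f["image"][120:480,100:520],cv2.resize(t["image"][180:360,290:480],(380,360))]))
E
```

```text
time: 22.58
ee_pos: [0.4922, -0.1533, 0.2284]
orientation: [2.222, -2.219, -0.003]
contact_force: [0.7, 0.0, -1.4]
gripper_width: 0.0279
grip_force: 59.4
```

View pics/w5.png

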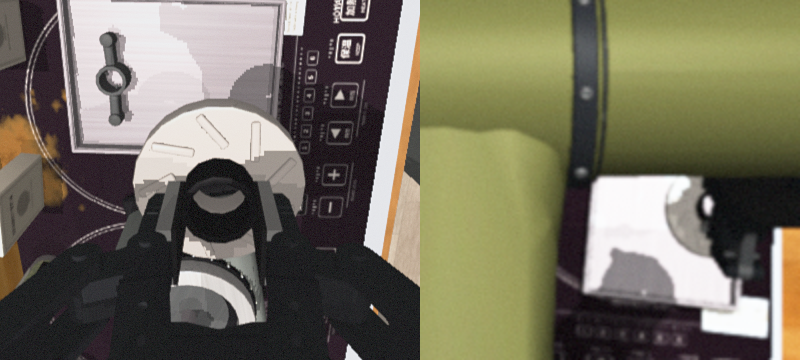

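The burr hangs level in the fingers (crop (218,170)), and the nut stands upright in the tray at crop (113,78). I'll lower it now, slowly at the end.

```bash
python3 -m jog '[[1,0,0,0.03,0,0,0],[1,0,0,0.06,0,0,0],[1,0,0,0.09,0,0,0],[1,0,0,0.12,0,0,0],[1,0,0,0.15,0,0,0],[1,0,0,0.17,0,0,0],[1,0,0,0.185,0,0,0],[1,0,0,0.185,0,0,0],[1,0,0,0.185,0,0,0]]'
python3 -m jog '[[1,0,0,0.006,0,0,0],[1,0,0,0.012,0,0,0],[1,0,0,0.016,0,0,0],[1,0,0,0.018,0,0,0],[1,0,0,0.02,0,0,0],[1,0,0,0.02,0,0,0]]'
```

```text
time: 23.43
ee_pos: [0.4924, -0.1523, 0.0443]
orientation: [2.225, -2.215, -0.002]
contact_force: [0.5, 0.6, -0.7]
gripper_width: 0.0281
grip_force: 59.5
time: 23.93
ee_pos: [0.4925, -0.153, 0.0245]
orientation: [2.225, -2.218, -0.001]
contact_force: [0.2, -0.2, -0.4]
gripper_width: 0.028
grip_force: 59.5
```

```bash
python3 -m jog '[[1,0,0,0.001,0,0,0],[1,0,0,0.0015,0,0,0],[1,0,0,0.0025,0,0,0],[1,0,0,0.0025,0,0,0]]'
```

```text
time: 24.27
ee_pos: [0.4927, -0.1529, 0.0222]
orientation: [-2.225, 2.218, 0.0]
contact_force: [-0.9, -0.4, -2.0]
gripper_width: 0.0279
grip_force: 59.5
```

```bash
python3 -m jog '[[1,0,0,0.0008,0,0,0],[1,0,0,0.0012,0,0,0],[1,0,0,0.0012,0,0,0]]'
python3 -m jog '[[0.2,0,0,0,0,0,0],[0,0,0,0,0,0,0],[0,0,0,0,0,0,0],[0,0,0,0,0,0,0],[0,0,0,-0.02,0,0,0],[0,0,0,-0.05,0,0,0],[0,0,0,-0.09,0,0,0],[0,0,0,-0.13,0,0,0],[0,0,0,-0.17,0,0,0],[0,0,0,-0.2,0,0,0],[0,0,0,-0.2,0,0,0],[0,0,0,-0.2,0,0,0]]'
python3 - <<'E'
from h import *
f=arm.grab_frame("wrist"); g=arm.grab_frame("side")
cv2.imwrite("pics/end.png",np.hstack([cv2.resize(f["image"],(480,360)),cv2.resize(g["image"][290:430,220:344],(320,360))]))
E
```

```text
time: 24.52
ee_pos: [0.4928, -0.153, 0.0217]
orientation: [2.225, -2.218, 0.0]
contact_force: [-2.9, 1.7, 3.7]
gripper_width: 0.0281
grip_force: 60.1
time: 25.52
ee_pos: [0.4936, -0.153, 0.2232]
orientation: [-2.223, 2.216, -0.004]
contact_force: [0.0, -0.5, -0.3]
gripper_width: 0.0426
grip_force: 0.0
```

View pics/end.png

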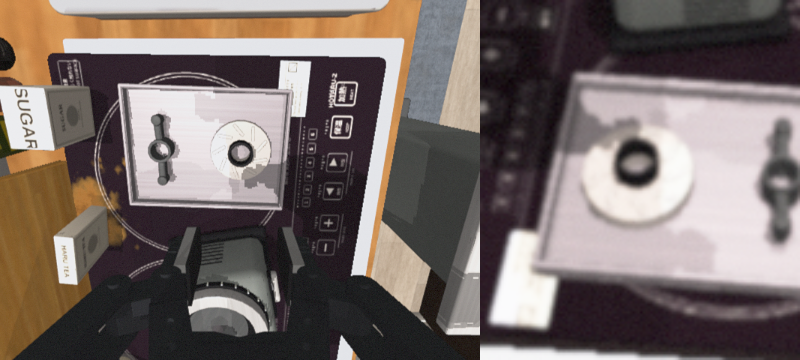

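The burr lies flat in the tray with its collar up (wrist (240,150)), the nut stands in the tray at (160,150), and the gripper is clear of everything. I'll hand the job in.

```bash
python3 -c "
from plant import arm
print(arm.close_job())"
```

```text
the job is handed in; nothing more can be done
None
```

I unscrewed the wing nut and set it in the tray, laid the burr flat beside it with its collar up, left the hopper, jars and cartons alone, and handed the job in at about 26 s; no verdict was returned.

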